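# Seal the tea canisters, set the sticking one aside

## Robot

A 6-joint arm with a two-finger parallel gripper is mounted at the origin on the work surface. World frame = base frame: x ahead of the robot, y to its left, z up, the work surface at z = 0. Lengths are in mm, angles in rad, forces in N, time in s.
With the tool pointing down it reaches from about 375 to 975 mm from the base axis. Payload 3.8 kg.
Tool frame: the origin (TCP) lies midway between the tips of the shut fingers; the grasp point (between the pads) lies 19 mm behind it; z points along the fingers, y is the direction in which the jaws open and shut (so a half turn about z gives the same grasp; the last joint's range is limited). The gripper opens to 85 mm and grips with 20 to 120 N. Pads are 22 mm wide; open, the fingers measure 114 mm over their backs; the gripper's body (76 mm by 85 mm) begins 54 mm behind the grasp point. The pads swing forward as they close: fully open they stand 13 mm farther back than shut.
Start: joints at [-1.339, 0.264, 1.604, -0, 1.274, -0.037], TCP at [179.258, -650.757, 231.28] pointing down, gripper open.
Joint ranges: [-2.63, 2.63], [-0.94, 2.18], [0.31, 2.57], [-1.31, 4.45], [0, 2.66], [-2.55, 2.55]. Speed limits (rad/s): [2.57, 2.57, 3.14, 3.14, 3.14, 3.14].

## Interface

Orientations are given as a unit quaternion [w, x, y, z].
In Python, from rig import ctrl gives the robot as it stands. The module is installed in compiled form; this text tells all that it offers. Calls block until the motion is done:
- ctrl.movep(position, orientation): joint-space move of the TCP to a pose.
- ctrl.movel(position, velocity=150, rotation=None, stop_force=None): straight line of the TCP; rotation=None keeps the orientation; velocity is the mean speed in mm/s. With stop_force (N) it stops when the force on the tool has changed by that much, and returns True; else False.
- ctrl.movej(angles): joint-space move.
- ctrl.gripper_to(opening): finger opening in mm; the grip force is fixed at half the most; returns when the fingers have stopped.
- ctrl.sleep(seconds).
- ctrl.solve_ik(position, orientation): joint angles nearest the present ones, or None.
- ctrl.read_state(): the state.
- ctrl.get_image(name): name is "scene" or "top" or "wrist"; returns (picture, depth): 384x512x3 uint8, blue, green, red; 384x512 float32, mm along the optical axis (not along the pixel's ray), 0 where there is no reading.
- ctrl.calibration(name): a dict with "vfov" (degrees; the focal length in pixels is half the picture's height over the tangent of half this angle, whatever the lens; pixels are square), "cx", "cy" (the principal point, pixels), "R" (3x3) and "t" (3): a world point X has camera coordinates R X + t. Camera axes: x right, y down, z forward; pixel columns grow to the right and rows downward; lengths in mm; the calibration is good to about 2 mm. A picture is of the moment at which its call begins: read the wrist's pose just before it. calibration takes no time and is no camera call; for the wrist camera it gives the pose at the moment of the call.
A pose or a line that the arm cannot do raises ctrl.MotionError and nothing moves.
- ctrl.sign_off(): hands the job in, once; it reports no verdict.
Trained networks look in the newest picture that a camera, given by its name, has taken for a name from the list of things; names that differ only in an ending like _2 or _b are one class to them, and where a whole thing is asked for, a point or a joint stands for the part that bears it (a point fixed in the world has none). Each returns a list of dicts, best first, with "p" (0 to 1); they miss things now and then, are a little off and sometimes report something else, mostly with a low value. They report only what shows in the picture. A call takes as long as a camera call.
- ctrl.find_in(camera, target): "extent" ([centre column, centre row, width, height] in pixels, round what is visible of it).
The state is a dict: "time": time; "joints": joint angles; "dq": joint speeds; "joint_efforts": joint torques, N m; "position": TCP position; "ee_rot": TCP orientation; "force": force on the tool from outside, world axes, zero at the start; "moment": the same for the moment, N m; "opening": finger opening in mm.
Only numpy, scipy, OpenCV 4.12 (cv2) and the standard library are available. Lean on these libraries where they do the work, as an engineer would, in place of code of your own. Each camera call takes 0.05 s, during which the arm holds its last target.

## Task

Press the air plungers on the tea canisters gently, straight down and fully home, so that they are sealed and stay where they stand; exactly one of the four has a sticking plunger, which you can only find by feel: as soon as the resistance climbs early in the stroke, stop pushing, never force it. Lift that canister by its body and set it down gently and upright inside the steel tray for repair; leave everything else in its place.

Things in the scene. Friction and masses are not known exactly. Their poses are not given: they have to be found in the camera images.
- board: Low slatted pine board, fixed flat on the table: 288 (x) by 400 (y) mm, its top 18 mm above the table. Origin: centre of its underside; x across the slats, y along them.
- tray: Shallow open steel tray (the repair tray), fixed on the table: 180 (x) by 150 (y) mm outside, walls 4 mm thick, rim 15 mm above the table, inner floor about 4 mm above the table. Origin: centre of its underside.
- canister_a_grip (a point): Tea canister on the board, loose, one of four alike (any may stick): aluminium cylinder 56 mm across, 0.3 to 0.45 kg, round wooden lid 58 mm across, its top 82 mm above the foot. Point on the axis, 66 mm above the foot: grip the cylinder here from above, fingers either side of the plunger, whose head reaches 47 mm above this point when up. z: upright axis.
- plunger_a_top (a point): Centre of the top of canister a's plunger: a flat black disc 34 mm in diameter and 7 mm thick on a 10 mm stem, on the canister's axis; 113 mm above the canister's foot when fully up.
- canister_b_grip (a point): Tea canister on the board, loose, one of four alike (any may stick): aluminium cylinder 56 mm across, 0.3 to 0.45 kg, round wooden lid 58 mm across, its top 82 mm above the foot. Point on the axis, 66 mm above the foot: grip the cylinder here from above, fingers either side of the plunger, whose head reaches 47 mm above this point when up. z: upright axis.
- plunger_b_top (a point): Centre of the top of canister b's plunger: a flat black disc 34 mm in diameter and 7 mm thick on a 10 mm stem, on the canister's axis; 113 mm above the canister's foot when fully up.
- canister_c_grip (a point): Tea canister on the board, loose, one of four alike (any may stick): aluminium cylinder 56 mm across, 0.3 to 0.45 kg, round wooden lid 58 mm across, its top 82 mm above the foot. Point on the axis, 66 mm above the foot: grip the cylinder here from above, fingers either side of the plunger, whose head reaches 47 mm above this point when up. z: upright axis.
- plunger_c_top (a point): Centre of the top of canister c's plunger: a flat black disc 34 mm in diameter and 7 mm thick on a 10 mm stem, on the canister's axis; 113 mm above the canister's foot when fully up.
- canister_d_grip (a point): Tea canister on the board, loose, one of four alike (any may stick): aluminium cylinder 56 mm across, 0.3 to 0.45 kg, round wooden lid 58 mm across, its top 82 mm above the foot. Point on the axis, 66 mm above the foot: grip the cylinder here from above, fingers either side of the plunger, whose head reaches 47 mm above this point when up. z: upright axis.
- plunger_d_top (a point): Centre of the top of canister d's plunger: a flat black disc 34 mm in diameter and 7 mm thick on a 10 mm stem, on the canister's axis; 113 mm above the canister's foot when fully up.
- plunger_a (a joint): Travel down, m: 0 up, 0.022 end of stroke (head 2 mm over lid); home past 0.018. No return spring. Sound: steady 3 to 4 N, then a soft bumper in the last 3 mm (2 N more per mm, 9 N at the end). Stuck one: resistance climbs 2 N per mm from the first half of the stroke. Over 15 N on a plunger (push or pinch) bends it: stop at 7 to 8 N and see how far it went.
- plunger_b (a joint): Travel down, m: 0 up, 0.022 end of stroke (head 2 mm over lid); home past 0.018. No return spring. Sound: steady 3 to 4 N, then a soft bumper in the last 3 mm (2 N more per mm, 9 N at the end). Stuck one: resistance climbs 2 N per mm from the first half of the stroke. Over 15 N on a plunger (push or pinch) bends it: stop at 7 to 8 N and see how far it went.
- plunger_c (a joint): Travel down, m: 0 up, 0.022 end of stroke (head 2 mm over lid); home past 0.018. No return spring. Sound: steady 3 to 4 N, then a soft bumper in the last 3 mm (2 N more per mm, 9 N at the end). Stuck one: resistance climbs 2 N per mm from the first half of the stroke. Over 15 N on a plunger (push or pinch) bends it: stop at 7 to 8 N and see how far it went.
- plunger_d (a joint): Travel down, m: 0 up, 0.022 end of stroke (head 2 mm over lid); home past 0.018. No return spring. Sound: steady 3 to 4 N, then a soft bumper in the last 3 mm (2 N more per mm, 9 N at the end). Stuck one: resistance climbs 2 N per mm from the first half of the stroke. Over 15 N on a plunger (push or pinch) bends it: stop at 7 to 8 N and see how far it went.
- coaster_box_mid (a point): Bystander: round grey plastic coaster box on the board among the canisters, 68 mm in diameter, 26 mm high; point at its centre. Loose.
- caddy_mid (a point): Bystander: steel tea caddy with a twist cap and no plunger, 70 mm in diameter, 107 mm high, on the table; point at its centre. Loose.
- teapot_mid (a point): Bystander: brown glass teapot, 128 mm in diameter, 119 mm high, spout to its +y and handle to its -y, about 105 mm out; point on its axis 50 mm up. Loose.
- saucers_mid (a point): Bystander: stack of four white saucers, 140 mm in diameter, 37 mm high; point at its centre. Loose.
- mug_mid (a point): Bystander: white mug, 80 mm in diameter, 85 mm high, handle at its +y; point at its centre. Loose.

How it is judged:
By the outcome, as a careful person would: the job done as asked, in the order asked, and still so for the second after the job is handed in, with the robot touching nothing.
It also fails if it takes over 61 s, if anything falls off the work surface, if the arm or the gripper's body presses on something with over 40 N, if the wrist force passes 120 N, or if a joint passes its speed limit or range.

## Working session

There is one attempt and no reset: what is moved stays moved. The work goes in short steps, each a Python script; the robot and the scene stay as the last script left them, time stands still between calls to the robot, and variables do not carry over. Pictures are saved under pics/ and viewed, and the job is handed in when it is done.

```bash
mkdir -p pics; python3 - <<'E'
from rig import ctrl
import cv2
s=ctrl.read_state();print(s)
for n in("top","scene"):
    im,d=ctrl.get_image(n);cv2.imwrite(f"pics/{n}0.png",im)
    c=ctrl.calibration(n);print(n,c)
    for t in("canister_a_grip","plunger_a_top","tray","board","coaster_box_mid"):
        print(t,[(round(r["p"],2),[round(v) for v in r["extent"]]) for r in ctrl.find_in(n,t)])
E
```

```text
{'time': 0.0, 'joints': array([-1.33890744e+00,  2.64776692e-01,  1.60537864e+00, -1.78544074e-05,
        1.27371956e+00, -3.69270608e-02]), 'dq': array([-1.32510524e-03, -3.97693240e-04, -5.67755724e-04, -4.80145291e-05,
        3.98208630e-04,  9.93674007e-05]), 'joint_efforts': array([-1.52019702e-04, -5.15112555e+01, -3.67317867e+01,  9.40774976e-05,
        1.28117338e-02,  5.07724167e-06]), 'position': array([ 179.07782518, -650.04350156,  229.9436751 ]), 'ee_rot': array([-1.13487219e-03,  9.90979841e-01,  1.34006162e-01, -1.19554009e-04]), 'force': array([0.30229591, 0.08489554, 0.27681187]), 'moment': array([ 0.04166357, -0.0146627 , -0.03216602]), 'opening': 85.50080876274568}
top {'vfov': 49.98600213124258, 'cx': 258.66856401994875, 'cy': 190.49042658340372, 'R': array([[ 8.25628099e-03, -9.99965840e-01, -3.91672316e-04],
       [-9.84433838e-01, -8.05927152e-03, -1.75570687e-01],
       [ 1.75561533e-01,  1.83513641e-03, -9.84466749e-01]]), 't': array([-1.69284050e-01,  6.11917168e+02,  1.50657591e+03])}
canister_a_grip [(0.75, [197, 224, 16, 19])]
plunger_a_top [(0.69, [258, 191, 9, 11]), (0.63, [196, 223, 5, 5])]
tray [(0.71, [346, 204, 50, 50]), (0.52, [262, 194, 10, 15]), (0.32, [230, 210, 111, 75]), (0.32, [195, 222, 3, 5])]
board [(0.61, [228, 211, 112, 80])]
coaster_box_mid [(0.79, [232, 211, 19, 16]), (0.6, [257, 190, 8, 9])]
scene {'vfov': 50.126357539804225, 'cx': 262.2695246992943, 'cy': 191.7435272712047, 'R': array([[-0.89061191,  0.45469365, -0.00800709],
       [ 0.28966285,  0.55361554, -0.78077223],
       [-0.35057932, -0.6976844 , -0.62476445]]), 't': array([ 557.6116836 ,  -91.20672758, 1606.95121369])}
canister_a_grip [(0.8, [340, 233, 20, 34])]
plunger_a_top [(0.46, [342, 223, 11, 12])]
tray [(0.62, [241, 163, 56, 35])]
board [(0.92, [309, 240, 135, 98])]
coaster_box_mid [(0.65, [302, 223, 18, 19])]
```

```bash
python3 - <<'E'
import cv2
a=cv2.imread("pics/top0.png");cv2.imwrite("pics/top0z.png",cv2.resize(a[130:290,130:400],(800,474),interpolation=cv2.INTER_CUBIC))
a=cv2.imread("pics/scene0.png");cv2.imwrite("pics/scene0z.png",cv2.resize(a[120:320,180:440],(780,600),interpolation=cv2.INTER_CUBIC))
E
```

```text
(no output)
```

View pics/top0.png

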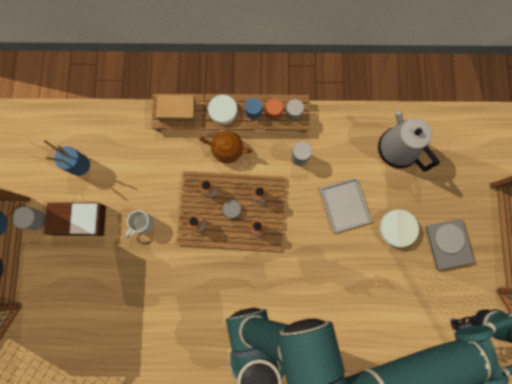

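View pics/top0z.png

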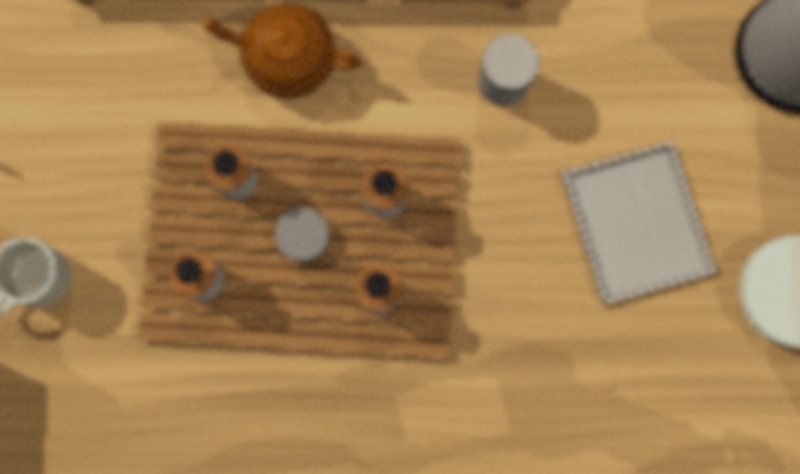

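View pics/scene0z.png

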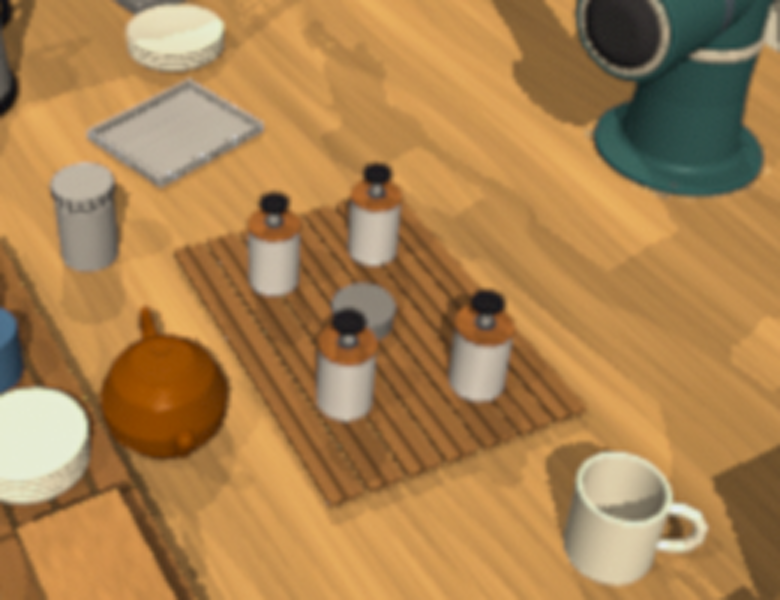

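```bash
cat > h.py <<'E'
import numpy as np, cv2
from rig import ctrl
def K(c): return 192/np.tan(np.radians(c["vfov"])/2)
def at_z(c,u,v,z):
    f=K(c); d=c["R"].T@np.array([(u-c["cx"])/f,(v-c["cy"])/f,1]); o=-c["R"].T@c["t"]
    return o+d*(z-o[2])/d[2]
def proj(c,X):
    p=c["R"]@np.asarray(X,float)+c["t"]; f=K(c); return np.array([f*p[0]/p[2]+c["cx"],f*p[1]/p[2]+c["cy"]])
def cloud(c,d):
    f=K(c); v,u=np.mgrid[0:384,0:512]; P=np.stack([(u-c["cx"])/f*d,(v-c["cy"])/f*d,d],-1)
    return (P-c["t"])@c["R"]
E
python3 - <<'E'
from h import *
im,d=ctrl.get_image("top");c=ctrl.calibration("top")
im2,d2=ctrl.get_image("scene");c2=ctrl.calibration("scene")
P=cloud(c,d)
for u,v in[(205.9,185),(259.9,191.4),(193.4,221.5),(257.6,226.9)]:
    X=at_z(c,u,v,131);print(X.round(1),P[round(v),round(u)].round(1),proj(c2,X).round(1))
print("tray")
for u,v in[(320.5,189),(358,179),(371.5,222),(335,232.5)]: print(at_z(c,u,v,15).round(1))
print("board")
for u,v in[(184,172),(287,177),(178,246),(283,251)]: print(at_z(c,u,v,18).round(1))
for n,u,v,z in[("caddy",302,151,107),("cb",232,209,44),("pot",228,147,80),("saucer",400,229,37)]:
    print(n,at_z(c,u,v,z).round(1),P[v,u].round(1))
E
```

```text
[616.8 195.3 131. ] [616.7 194.9 131.1] [295.9 224.4]
[5.949e+02 3.000e-01 1.310e+02] [ 5.977e+02 -1.000e-01  1.235e+02] [270.6 185.2]
[484.4 235.6 131. ] [482.7 237.1 130.4] [342.4 218.4]
[467.1   7.4 131. ] [467.4   6.  124.1] [305.8 175.4]
tray
[ 626.7 -235.4   15. ]
[ 667.6 -382.6   15. ]
[ 499.7 -428.6   15. ]
[ 458.4 -287.7   15. ]
board
[689.4 297.5  18. ]
[ 672.7 -105.1   18. ]
[402.3 308.7  18. ]
[386.8 -88.9  18. ]
caddy [ 753.1 -155.3  107. ] [ 753.5 -155.5  105.5]
cb [541.7 105.2  44. ] [540.6 104.7  52.3]
pot [774.1 122.6  80. ] [769.7 121.4  95. ]
saucer [ 471.9 -528.9   37. ] [ 472.2 -529.8   34.3]
```

```bash
cat >> h.py <<'E'
def q(y): return [0,np.cos(y/2),np.sin(y/2),0]
Q=q(np.pi/2)
E
python3 - <<'E'
from h import *
ctrl.movep([484,60,330],Q)
ctrl.gripper_to(0)
s=ctrl.read_state();print(s["time"],s["joints"].round(2),s["position"].round(1),s["opening"],s["ee_rot"].round(3))
c=ctrl.calibration("wrist");im,d=ctrl.get_image("wrist");cv2.imwrite("pics/w1.png",im)
o=-c["R"].T@c["t"];print("cam",o.round(1),c["R"].round(2),c["vfov"])
for t in("canister_a_grip","plunger_a_top"):print(t,[(round(r["p"],2),[round(v) for v in r["extent"]]) for r in ctrl.find_in("wrist",t)])
for X in[(616.8,195.3,131),(595,0,131),(484,235.6,131),(467,7.4,131)]:print(proj(c,X).round())
E
```

```text
4.2167 [ 0.07 -0.14  1.86  0.    1.43  0.07] [484.  60. 330.] -0.10726877870158912 [-0.     0.707  0.707 -0.   ]
cam [483.8 134.6 472.1] [[ 1.    0.   -0.  ]
 [ 0.   -0.96  0.29]
 [-0.   -0.29 -0.96]] 63.26563121091487
canister_a_grip [(0.93, [258, 18, 58, 36])]
plunger_a_top []
[390.  31.]
[350. 215.]
[256. -16.]
[241. 209.]
```

View pics/w1.png

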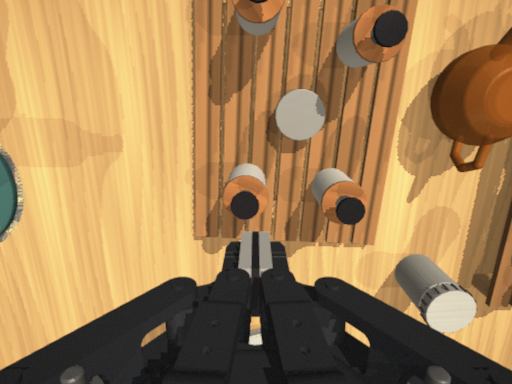

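```bash
cat > loc.py <<'E'
from h import *
G={"a":(616.8,195.3),"b":(595,0),"c":(484,235.6),"d":(467,7.4)}
def heads(im,c,G,z=131):
    out={}
    m=(im.max(2)<45).astype(np.uint8)
    for k,g in G.items():
        u,v=proj(c,(g[0],g[1],z)); n,l,st,ce=cv2.connectedComponentsWithStats(m)
        i=min((i for i in range(1,n) if 400<st[i,4]<3000),key=lambda i:np.hypot(*(ce[i]-[u,v])))
        # side of disc biases centroid: fit at mid-thickness
        out[k]=(at_z(c,*ce[i],z-2).round(1)[:2],ce[i].round(1),st[i,4],(round(u),round(v)))
    return out
E
python3 - <<'E'
from loc import *
ctrl.movel([530,90,330])
c=ctrl.calibration("wrist");im,d=ctrl.get_image("wrist");cv2.imwrite("pics/w2.png",im)
np.save("w2d.npy",d)
for k,v in heads(im,c,G).items():print(k,v)
P=cloud(c,d)
for k,g in G.items():
    m=(np.hypot(P[...,0]-g[0],P[...,1]-g[1])<40)&(P[...,2]>123)&(P[...,2]<140)&(im.max(2)<60)
    print(k,m.sum(),P[m].mean(0).round(1), P[m].min(0).round(), P[m].max(0).round())
    m=(np.hypot(P[...,0]-g[0],P[...,1]-g[1])<45)&(P[...,2]>95)&(P[...,2]<106)
    print(' lid',m.sum(),P[m].min(0).round(), P[m].max(0).round())
print(ctrl.read_state()["time"])
E
```

```text
Traceback (most recent call last):
  File "loc.py", line 8, in heads
    i=min((i for i in range(1,n) if 400<st[i,4]<3000),key=lambda i:np.hypot(*(ce[i]-[u,v])))
ValueError: min() iterable argument is empty
```

View pics/w2.png

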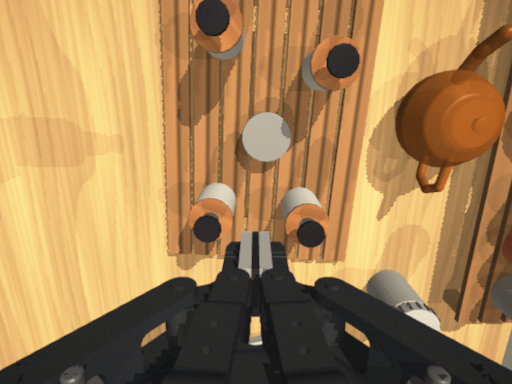

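```bash
python3 - <<'E'
from loc import *
im=cv2.imread("pics/w2.png");d=np.load("w2d.npy");c=ctrl.calibration("wrist")
print(im[60,343],im[17,212],im[233,311],im[230,207])
P=cloud(c,d)
m=((im.max(2)<60)).astype(np.uint8);m[240:]=0
n,l,st,ce=cv2.connectedComponentsWithStats(m)
for i in range(1,n):
    if st[i,4]>150: 
        q=P[l==i]; print(ce[i].round(1),st[i],at_z(c,*ce[i],130).round(1),np.median(q,0).round(1))
for k,g in G.items():
    m=(np.hypot(P[...,0]-g[0],P[...,1]-g[1])<40)&(P[...,2]>123)&(P[...,2]<140)
    print(k,m.sum(),P[m].mean(0).round(1), P[m].min(0).round(), P[m].max(0).round())
    for a,b in((93,106),(30,85)):
        m=(np.hypot(P[...,0]-g[0],P[...,1]-g[1])<45)&(P[...,2]>a)&(P[...,2]<b)
        print(' ',m.sum(),P[m].min(0).round(), P[m].max(0).round())
print(ctrl.read_state()["time"])
E
```

```text
[44 44 49] [43 42 46] [41 40 47] [41 40 45]
[212.1  17. ] [196   0  33  36 943] [486.5 237.4 130. ] [486.6 237.3 130.3]
[342.3  60.5] [327  44  32  34 848] [617.4 197.8 130. ] [617.7 197.7 128.3]
[206.8 228. ] [194 215  27  25 526] [471.3  12.6 130. ] [471.5  12.7 130.3]
[310.3 231.2] [297 221  28  19 426] [594.9   8.7 130. ] [594.6   8.2 129.3]
a 916 [617.6 198.4 128.2] [601. 182. 124.] [634. 215. 131.]
  1332 [589. 170.  95.] [646. 227. 102.]
  273 [590. 171.  30.] [615. 221.  84.]
b 585 [594.8   5.3 129.1] [578. -12. 124.] [612.  21. 132.]
  929 [566. -23.  94.] [623.  33. 102.]
  479 [567.  -3.  30.] [619.  32.  85.]
c 1003 [486.1 237.5 130.2] [470. 221. 124.] [502. 252. 133.]
  1323 [457. 209.  95.] [515. 260. 102.]
  242 [468. 211.  31.] [514. 240.  85.]
d 602 [470.8  12.2 130. ] [454.  -5. 123.] [487.  28. 132.]
  926 [442. -17.  93.] [499.  40. 103.]
  449 [446.   6.  30.] [498.  39.  85.]
4.9333
```

```bash
cat > press.py <<'E'
from h import *
C={"a":(617.7,198.3),"b":(595,4.8),"c":(486,237.3),"d":(470.7,12)}
def press(k,v=12):
    x,y=C[k]
    ctrl.movep([x,y,170],Q); ctrl.movel([x,y,138],80); ctrl.sleep(.1)
    f0=ctrl.read_state()["force"]
    hit=ctrl.movel([x,y,107],v,stop_force=7.0)
    s=ctrl.read_state()
    print(k,hit,"f",(s["force"]-f0).round(2),"pos",s["position"].round(2),"t",round(s["time"],2))
    r=131-s["position"][2]
    ctrl.movel([x,y,170],100)
    return r
E
python3 - <<'E'
from press import *
print(press("d"))
E
```

```text
d True f [0.53 0.63 2.95] pos [470.7   12.   109.57] t 8.47
21.4307081398143
```

```bash
python3 - <<'E'
from press import *
for k in "bac": print(press(k))
E
```

```text
b True f [ 0.55 -1.69  3.34] pos [595.02   4.79 121.26] t 11.9
9.739696006007875
a True f [-0.99  0.48  3.  ] pos [617.71 198.29 109.67] t 16.11
21.329572111361927
c True f [ 0.59 -0.69  1.87] pos [486.01 237.31 109.62] t 20.23
21.38447388654299
```

```bash
python3 - <<'E'
from press import *
ctrl.movep([530,60,330],Q)
ctrl.gripper_to(85)
c=ctrl.calibration("wrist");im,d=ctrl.get_image("wrist");cv2.imwrite("pics/w3.png",im)
P=cloud(c,d)
for k,g in C.items():
    for a,b in((93,106),(106,135)):
        m=(np.hypot(P[...,0]-g[0],P[...,1]-g[1])<45)&(P[...,2]>a)&(P[...,2]<b)
        if m.sum(): print(k,a,m.sum(),P[m].min(0).round(1), P[m].max(0).round(1))
print(ctrl.read_state()["time"],ctrl.read_state()["opening"])
E
```

```text
a 93 1558 [589.5 169.9  94.6] [646.9 226.9 106. ]
a 106 873 [601.6 181.9 106. ] [634.2 215.3 112.2]
b 93 948 [566.5 -24.   93.9] [623.5  33.  101.5]
b 106 601 [578.9 -11.8 116.1] [611.4  20.8 123.7]
c 93 746 [458.5 209.7  94. ] [513.5 231.3 105.6]
c 106 150 [472.9 221.6 106.1] [498.5 228.3 111.7]
d 93 1006 [442.1 -17.3  94.5] [499.3  39.8 105.8]
d 106 558 [454.3  -5.2 106.2] [486.6  27.9 111.7]
22.7833 84.68970964342351
```

View pics/w3.png

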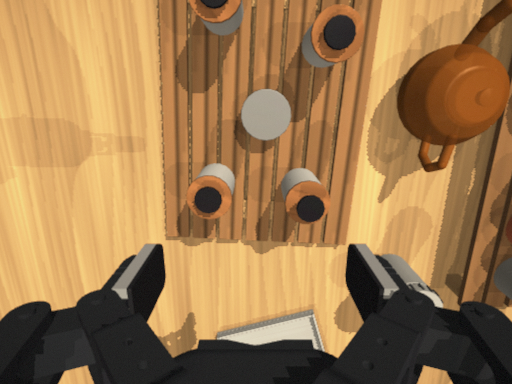

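The picture shows heads d (207,199), a (339,32) and c (215,3) down near their lids. Head b (310,207) still stands proud at about z 121, so b is the sticking one. I'll grip it now.

```bash
python3 - <<'E'
from press import *
x,y=595,4.6
ctrl.movep([x,y,190],Q)
f0=ctrl.read_state()["force"]
print(ctrl.movel([x,y,60],90,stop_force=6))
ctrl.gripper_to(50)
s=ctrl.read_state();print("opening",s["opening"],s["position"].round(1),(s["force"]-f0).round(1))
ctrl.movel([x,y,75],40); ctrl.movel([x,y,170],120)
s=ctrl.read_state();print("opening",s["opening"],s["position"].round(1),(s["force"]-f0).round(1),s["time"])
im,d=ctrl.get_image("wrist");cv2.imwrite("pics/w4.png",im)
E
```

```text
False
opening 55.6125998961332 [595.7   4.6  61. ] [-1.   0.9  3.8]
opening 55.606446142203524 [594.2   4.6 168.9] [-0.8  1.5 -4.3] 26.9333
```

View pics/w4.png

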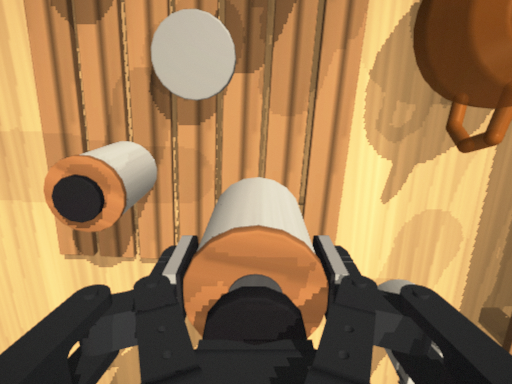

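The canister is held between the pads at 55.6 mm and looks upright (lid centre about (257,290)). Carrying it to above the tray.

```bash
python3 - <<'E'
from press import *
ctrl.movep([563,-334,165],Q)
ctrl.sleep(.2)
s=ctrl.read_state();print("opening",s["opening"],s["position"].round(1),s["force"].round(1),s["time"])
c=ctrl.calibration("wrist");im,d=ctrl.get_image("wrist");cv2.imwrite("pics/w5.png",im)
t=[(626.7,-235.4),(667.6,-382.6),(499.7,-428.6),(458.4,-287.7)]
for X in t:print(proj(c,(*X,15)).round())
im,d=ctrl.get_image("scene");cv2.imwrite("pics/s5.png",cv2.resize(im[90:290,160:420],(780,600)))
E
```

```text
opening 56.00792907492112 [ 563.6 -332.6  165.1] [ 0.1  0.1 -2.2] 28.4667
[328.  68.]
[358. 224.]
[195. 264.]
[142. 128.]
```

View pics/w5.png

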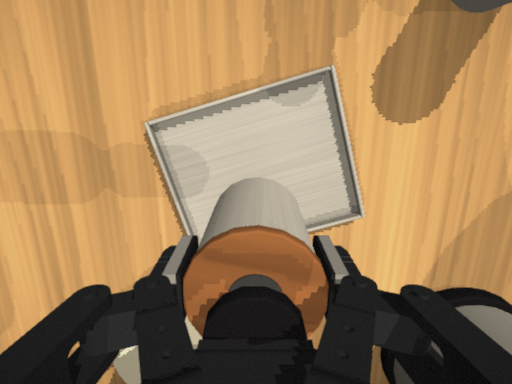

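View pics/s5.png

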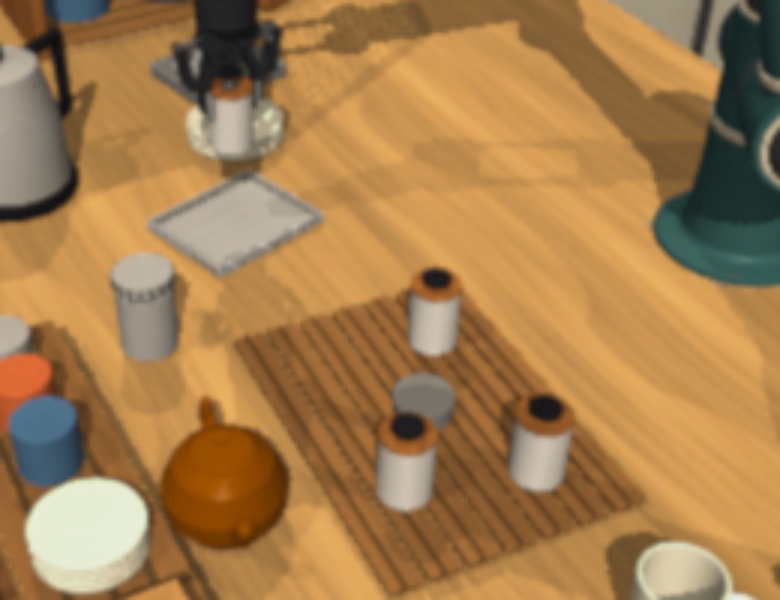

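```bash
python3 - <<'E'
from press import *
c=ctrl.calibration("wrist")
p=[at_z(c,u,v,15) for u,v in((332,68),(362,215),(147,124))]
for X in p:print(X.round(1))
ctr=(p[1]+p[2])/2;print(ctr, np.linalg.norm(p[0]-p[1]),np.linalg.norm(p[0]-p[2]))
x,y=ctr[:2].round(1)
if abs(x-563)<15 and abs(y+334)<15:
    ctrl.movel([x,y,120],100); ctrl.movel([x,y,55],60); ctrl.sleep(.2)
    f0=ctrl.read_state()["force"]
    print(ctrl.movel([x,y,42],10,stop_force=3))
    s=ctrl.read_state();print(s["opening"],s["position"].round(1),(s["force"]-f0).round(1),s["time"])
E
```

```text
[ 630.3 -235.6   15. ]
[ 670.6 -373.5   15. ]
[ 463.5 -284.2   15. ]
[ 567.0686526  -328.83276799   15.        ] 143.62238816536194 173.7139144935664
True
55.64140934148297 [ 567.1 -328.8   47. ] [-0.  -0.3  9.6] 31.4333
```

```bash
python3 - <<'E'
from press import *
x,y,z=ctrl.read_state()["position"]
ctrl.gripper_to(85); ctrl.sleep(.2)
ctrl.movel([x,y,80],40); ctrl.movel([x,y,190],150)
ctrl.movel([x,y-90,300],200)
c=ctrl.calibration("wrist");im,d=ctrl.get_image("wrist");cv2.imwrite("pics/w6.png",im)
P=cloud(c,d)
for a,b in((78,90),(92,115)):
    m=(np.hypot(P[...,0]-x,P[...,1]-y)<45)&(P[...,2]>a)&(P[...,2]<b)
    if m.sum(): print(a,m.sum(),P[m].min(0).round(1),P[m].max(0).round(1),np.median(P[m],0).round(1))
ctrl.sleep(.1)
for n in("scene","top"):
    im,d=ctrl.get_image(n);cv2.imwrite(f"pics/{n}6.png",cv2.resize(im[90:290,160:420],(780,600)))
s=ctrl.read_state();print(s["opening"],s["position"].round(1),s["force"].round(1),s["time"])
E
```

```text
78 1430 [ 538.9 -357.5   82.9] [ 595.4 -301.2   88.9] [ 567.  -329.3   85.3]
92 905 [ 550.9 -345.7  104. ] [ 583.4 -313.   110. ] [ 567.1 -329.2  107.7]
84.78433420208151 [ 566.9 -417.8  298.6] [-0.3 -0.5 -0.1] 35.0583
```

View pics/w6.png

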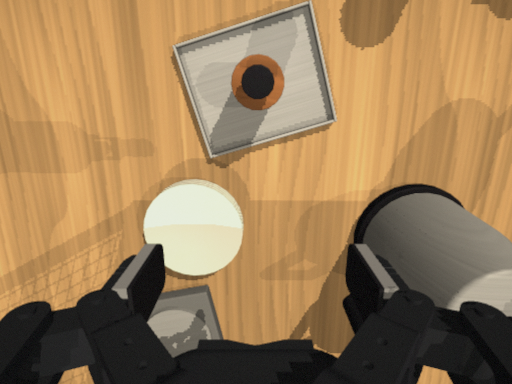

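View pics/scene6.png

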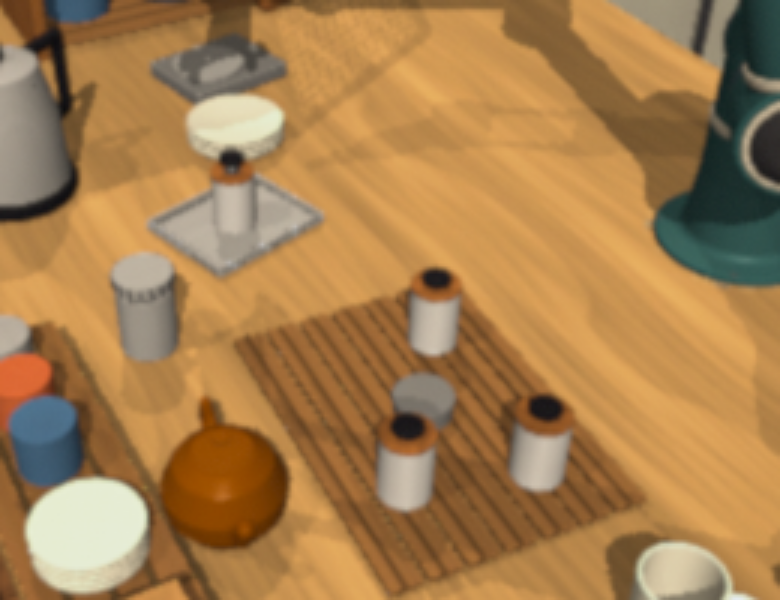

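View pics/top6.png

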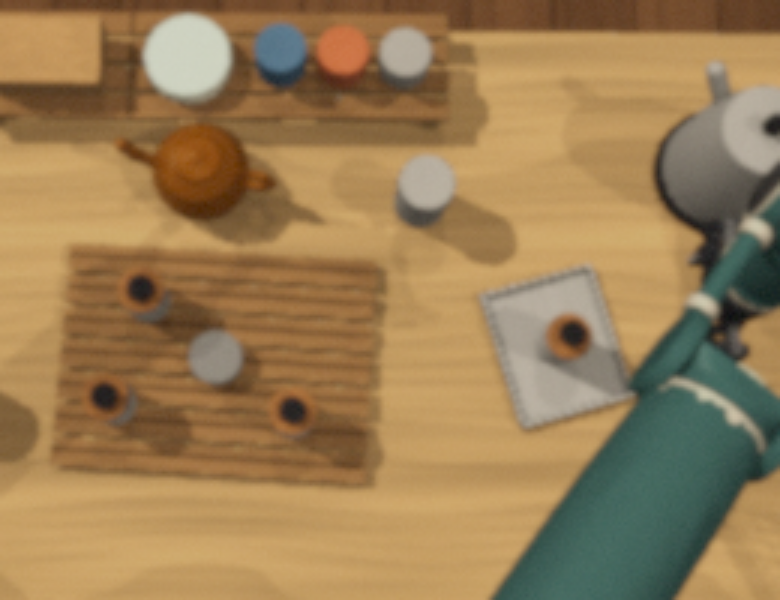

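Canister b stands upright in the middle of the tray (head at (258,82) in the wrist view). The other three stand on the board with their plungers down, and the gripper is clear of everything.

```bash
python3 -c "
from rig import ctrl
ctrl.sleep(.3);ctrl.sign_off();print(ctrl.read_state()['time'])"
```

```text
the job is handed in; nothing more can be done
the job is handed in; nothing more can be done
```

The job is handed in, at about 35 s of the 61 s allowed. The three sound canisters are sealed, and the sticking one, b, is in the repair tray.

- **Pressing:** I pressed all four plungers with the shut fingers, stopping at a 7 N rise. Plungers a, c and d went down 21.3 to 21.4 mm, past the 18 mm home mark. Plunger b reached the stop force at 9.7 mm, so I pushed it no further.
- **Moving b:** I gripped it by the body, with the fingers stopping at 55.6 mm. I set it down slowly in the tray with a 3 N contact stop, and the reading just after contact was 9.6 N.
- **Last checks:** Depth readings put b's lid centre at (567, -329) with its top at about 85 mm, within 1 mm of the tray centre I measured and upright. In the scene and top pictures a, c, d and the coaster box look unmoved, and the other bystanders that show look undisturbed. I did not measure them again after the move.
- **One disagreement:** The first tray position from the top camera was about 6 mm off the wrist camera's. I used the wrist value, which made the tray 144 by 174 mm instead of 150 by 180 mm.

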